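# Clamp the bottle in the painting jig and back the screw off

### The arm

A 6-joint arm with a two-finger parallel gripper is mounted at the origin on the work surface. World frame = base frame: x ahead of the robot, y to its left, z up, the work surface at z = 0. Lengths are in m, angles in degrees, forces in N, time in s.
With the tool pointing down it reaches from about 0.3 to 0.75 m from the base axis. Payload 8.5 kg.
Tool frame: the origin (TCP) lies on the centre line of the jaws, within the pads' length; the fingertips stand 19 mm ahead of it and the grasp point (between the pads) is the TCP (env.tcp_to_tips is the z of the fingertips in the tool frame, in m); z points along the fingers, y is the line along which they close (so a half turn about z gives the same grasp; the last joint's range is limited). The gripper opens to 85 mm and grips with 20 to 120 N. Pads are 22 mm wide; open, the fingers measure 114 mm over their backs; the gripper's body (76 mm by 85 mm) begins 54 mm behind the grasp point. The pads swing forward as they close: fully open they stand 13 mm farther back than shut.
Start: joints at [-77.71, 21.807, 74.336, -0, 83.858, -12.336], TCP at [0.229, -0.5, 0.25] pointing down, gripper open.
Joint ranges: [-178.18, 178.18], [-50.72, 133.34], [12.68, 142.11], [-81.47, 261.47], [9.98, 163.14], [-165.26, 165.26]. Speed limits (degrees/s): [136.94, 136.94, 180, 180, 180, 180].

### API

Orientations are given as a 3x3 rotation matrix whose columns are the frame's x, y, z axes.
In Python, from rig import env gives the robot as it stands.
- The arm moves only by the tool servo_tool, never from a script. Its argument "steps" is a list of rows, each an object of numbers: "tx", "ty", "tz": the shift along the world's x, y, z in cm; "yaw": the turn about the world's z in degrees; "claw": the finger opening in cm, from 0 to 8.54. In form: [{"tx": .., "ty": .., "tz": .., "yaw": .., "claw": ..}, ...]. A call has 1 to 20 rows; each row shifts and turns the commanded pose from where the row before left it; what a row does not reach is not made up. A row lasts 1/10 s, in which the tool goes at most 50 mm and 8.59 degrees, less where a joint would pass 70% of its speed; a pose out of reach is approached as far as the arm can. A call with a gripper value outside its range is refused whole. The fingers move at their own pace and stop on an object; "newtons" is the grip in N (left out, the last holds). Time passes only in rows, so rows that do not move let the fingers close. It gives the time, the measured TCP pose, the force, the opening and the grip force at its end, in the units of the state.
- env.observe(): the state, without advancing time (a new reading comes with each control period).
- env.get_image(name): name is "side" or "top"; returns (picture, depth): 400x640x3 uint8, red, green, blue; 400x640 float32, m along the optical axis (not along the pixel's ray), 0 where there is no reading.
- env.camera_model(name): a dict with "fovy" (degrees; the focal length in pixels is half the picture's height over the tangent of half this angle, whatever the lens; pixels are square), "cx", "cy" (the principal point, pixels), "T" (4x4, takes a point from camera to world coordinates). Camera axes: x right, y down, z forward; pixel columns grow to the right and rows downward; lengths in m; the calibration is good to about 2 mm. A picture is of the moment at which its call begins. camera_model takes no time and is no camera call.
- env.close_job(): hands the job in; it is judged then, once.
The state is a dict: "time_s": time; "q": joint angles; "qvel": joint speeds; "joint_efforts": joint torques, N m; "position": TCP position; "tool_rot": TCP orientation; "ft_force": force on the tool from outside, world axes, zero at the start; "wrist_torque": the same for the moment, N m; "grip_width": finger opening in m; "gripper_force": force on a finger pad.
Only numpy, scipy, OpenCV 4.12 (cv2) and the standard library are available. Lean on these libraries where they do the work, as an engineer would, in place of code of your own. Each camera call takes 0.05 s, during which the arm holds its last target. There are 200 camera calls.

### The job

Close the painting jig over the bottle: swing its clamp bar fully down, turn the wing screw clockwise until it seats, then back it off a quarter turn so the bottle can still be rolled while it is painted. Finish while holding: at the end the wing is still gripped between the fingers, kept still at that setting with the bar down. Leave the bottle lying in its cradle and do not disturb the tubes, jar, mug, brush and finished bottle around it.

Things in the scene. Friction and masses are not known exactly. Their poses are not given: they have to be found in the camera images.
- jig: the wooden bottle-painting jig, fixed to the table: base board 240 x 190 x 18 mm carrying two V blocks, a hinge post and a rest post. Origin under the centre of the base board; x runs along the lying bottle towards its neck, y towards the hinge post, z up. The bottle's axis lies 62 mm above the table, over the jig's x axis
- clamp (a joint): angle (rad) of the clamp bar, a flat aluminium bar 30 mm wide and 12 mm thick, which hinges about an axis parallel to the jig's x: 0 = fully down, level across the bottle and resting on the rest post (a stop); it grows as the free end swings up and over towards +y of the jig, 1.57 = upright, 1.95 = open limit. At the start it stands open. The hinge is stiff: the bar stays where it is left and needs 2 to 3 N at its free end to move
- clamp_hinge (a point): point on the bar's hinge axis, in mid thickness and mid width of the bar: 65 mm to +y of the jig's centre, 112 mm above the table. Its frame turns with the bar: -y points along the bar to its free end, z out of the face that carries the screw (up when the bar is down)
- clamp_tip (a point): free end of the clamp bar, on the middle of its screw-side face (upper face when down), 180 mm from the hinge and 115 mm beyond the screw; the bar's last 35 mm overhang the rest post. 118 mm above the table when down
- screw (a joint): angle (rad) of the wing screw in the bar: 0 = seated (a hard stop); it grows as the screw is backed off, counter-clockwise seen from above with the bar down. 6.0 = other stop. It does not rise or sink noticeably. Turning takes about 0.05 N m
- screw_grip (a point): centre of the steel wing of the thumbscrew: a flat wing 50 mm long (along this point's x), 12 mm thick (along its y) and 26 mm tall (along z), on a thin stem, 65 mm along the bar from the hinge. Its centre is 27 mm out from the bar's screw-side face (145 mm above the table when the bar is down); its underside clears the bar by 14 mm (the stem there is 11 to 22 mm across). Its z is the screw's axis, up when the bar is down
- bottle_mid (a point): middle of the body of the white-primed bottle, lying loose in the V blocks: body 68 mm across, 280 mm long in all, neck towards +x of the jig; on its axis. When down, the bar clears it by 10 mm
- tube_a_mid (a point): a standing paint tube, cap down, 50 x 38 x 142 mm; point on its axis 70 mm above its foot. A bystander
- tube_b_mid (a point): a standing paint tube, as tube_a; point on its axis 70 mm above its foot. A bystander
- tube_c_mid (a point): a standing paint tube, as tube_a; point on its axis 70 mm above its foot. A bystander
- jar_mid (a point): a white paint jar, 64 mm across, 75 mm tall; point on its axis 37 mm above its foot. A bystander
- mug_mid (a point): a mug with three brushes standing in it, 80 mm across, 100 mm tall, brushes up to 225 mm; point on its axis 50 mm above its foot. A bystander
- done_bottle_mid (a point): a finished standing bottle, 68 mm across, 250 mm tall; point on its axis 100 mm above its foot. A bystander
- brush_grip (a point): handle of a paint brush lying on the table, about 200 mm long. A bystander

How it is judged (in metres and radians):
On the way, in this order (a step that is already met when the one before it is completed fails the run):
1. the clamp bar is fully down (within 3 degrees) (value of joint clamp below 0.055 rad), for 0.2 s.
2. the screw is seated (within 5 degrees of its stop) with the bar down (value of joint screw below 0.09 rad and value of joint clamp below 0.055 rad), for 0.2 s.
At the end, for the whole second after the job is handed in: The bar is fully down (within 3 degrees), the screw stands still a quarter turn (90 degrees, within 15) back from its seat, the fingers grip its wing (more than 3 N, grasp point within 30 mm of the wing's centre), and the bottle lies within 20 mm of where it was (value of joint screw between 1.31 and 1.83 rad and velocity of joint screw between -0.1 and 0.1 rad/s and value of joint clamp below 0.055 rad and contact force between the fingers and screw above 3 N and distance between the grasp point and screw_grip below 0.03 m and distance of bottle_mid from where it was at the start of the episode below 0.02 m); the arm keeps its last pose, push and grip.
It fails at once if the bottle is shifted more than 30 mm from its place in the cradle (distance of bottle_mid from where it was at the start of the episode above 0.03 m).
It fails at once if one of the things around the jig is moved more than 40 mm (distance of any of tube_a_mid, tube_b_mid, tube_c_mid, jar_mid, mug_mid, done_bottle_mid, brush_grip from where it was at the start of the episode above 0.04 m).
It also fails if it takes over 67 s, if anything falls off the work surface, if the arm or the gripper's body presses on something with over 40 N, if the wrist force passes 120 N, or if a joint passes its speed limit or range.

## Working session

There is one attempt and no reset: what is moved stays moved. The work goes in short steps, Python scripts to look and compute and a tool call to move; the robot and the scene stay as the last step left them, time stands still between calls to the robot, and variables do not carry over. Pictures are saved under pics/ and viewed, at most 10 in all, crops included, and the job is handed in when it is done.

Besides the shell and the picture viewer there is one more tool, called after ">>>" as a command line: name --argument value ..., lists and objects as JSON in quotes. servo_tool: Moves the arm, as the interface text tells. Its arguments: {"type":"object","properties":{"steps":{"type":"array"},"newtons":{"type":"number"}},"required":["steps"]}

```bash
mkdir -p pics
cat > h.py <<'E'
import numpy as np, cv2
from rig import env
def cam(n):
    m=env.camera_model(n); return m, 200/np.tan(np.radians(m["fovy"])/2)
def cloud(n,depth):
    m,f=cam(n); v,u=np.mgrid[0:400,0:640]
    P=np.stack([(u-m["cx"])/f*depth,(v-m["cy"])/f*depth,depth],-1)
    T=np.array(m["T"]); W=P@T[:3,:3].T+T[:3,3]; W[depth<=0]=np.nan; return W
def proj(n,p):
    m,f=cam(n); T=np.array(m["T"]); c=T[:3,:3].T@(np.array(p)-T[:3,3]); return c[0]/c[2]*f+m["cx"],c[1]/c[2]*f+m["cy"]
E
python3 - <<'E'
from h import *
for n in("side","top"):
    im,d=env.get_image(n); cv2.imwrite(f"pics/{n}0.png",im[:,:,::-1]); np.savez(f"{n}0.npz",im=im,d=d)
    m,f=cam(n); print(n,f,m["cx"],m["cy"],np.round(m["T"],3),(d>0).mean())
s=env.observe(); print(s["time_s"],s["position"],np.round(s["tool_rot"],3),s["grip_width"])
E
```

```text
side 395.83186169027965 325.2119309610611 193.01108213647188 [[ 0.997 -0.038  0.072  0.451]
 [-0.079 -0.656  0.751 -1.041]
 [ 0.019 -0.754 -0.656  1.029]
 [ 0.     0.     0.     1.   ]] 0.99605859375
top 455.9147500510482 317.7172596993528 195.28759420863403 [[ 0.022 -0.995  0.094  0.432]
 [-1.    -0.02   0.014 -0.013]
 [-0.012 -0.094 -0.996  1.433]
 [ 0.     0.     0.     1.   ]] 0.996046875
0.1 [ 0.22913917 -0.49974571  0.24977773] [[ 0.909  0.417 -0.   ]
 [ 0.417 -0.909  0.001]
 [ 0.    -0.001 -1.   ]] 0.08535722315437025
```

View pics/side0.png

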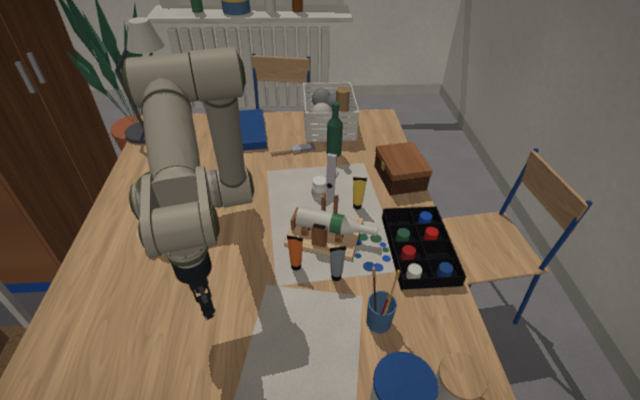

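View pics/top0.png

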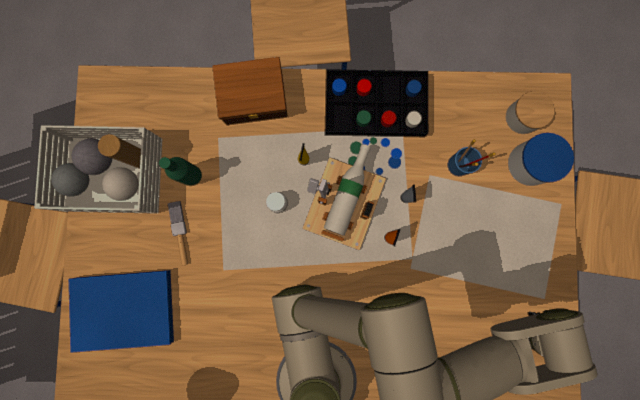

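Side view: jig about (320,225), open bar near (330,175), tubes at (296,250), (337,262) and (359,190), mug (380,312). Top view: bottle from (335,225) to (365,150), hinge post and bar near (318,185), the rest post near (369,208), jar (277,202), tubes (304,155), (408,193), (393,237). Zooming in and measuring.

Run:
```python
from h import *
S=np.load("side0.npz");T=np.load("top0.npz")
a=cv2.resize(S["im"][130:290,260:400],None,fx=3.5,fy=3.5,interpolation=2)
b=cv2.resize(T["im"][120:270,260:430],None,fx=3.5,fy=3.5,interpolation=2)
cv2.imwrite("pics/s_crop.png",a[:,:,::-1]);cv2.imwrite("pics/t_crop.png",b[:,:,::-1])
Ws=cloud("side",S["d"]);Wt=cloud("top",T["d"])
# bottle axis from the top view: points z>0.075 in the region right of the hinge, white/green
r=np.zeros((400,640),bool); r[135:240,325:385]=1
m=r&(Wt[...,2]>0.072)&(Wt[...,2]<0.12)
p=Wt[m]; print("bottle pts",len(p),np.nanmax(p[:,2]))
c=p[:,:2].mean(0);_,_,v=np.linalg.svd(p[:,:2]-c);print(c,v[0],np.degrees(np.arctan2(v[0][1],v[0][0])))
# base board: z about .018
r[:]=0; r[140:255,295:390]=1
m=r&(Wt[...,2]>0.010)&(Wt[...,2]<0.027)
k=max(cv2.findContours(m.astype(np.uint8),0,2)[0],key=cv2.contourArea)
q=Wt[m][:,:2].astype(np.float32); print("board",cv2.minAreaRect(q))
# high points by side and top
for n,W,(y0,y1,x0,x1) in(("side",Ws,(150,260,280,400)),("top",Wt,(130,250,290,420))):
    r[:]=0;r[y0:y1,x0:x1]=1
    for lo,hi in((.13,.16),(.16,.2),(.2,.25),(.25,.3),(.3,.35)):
        m=r&(W[...,2]>lo)&(W[...,2]<hi)
        N,l,st,ce=cv2.connectedComponentsWithStats(m.astype(np.uint8))
        for i in range(1,N):
            if st[i,4]>3: print(n,lo,hi,st[i],np.round(W[l==i].mean(0),3))
```

```text
bottle pts 1707 0.11994356352209601
[ 0.55436453 -0.08340947] [-0.94994796  0.31240819] 161.79558074807284
board ((0.5705260038375854, -0.07150126993656158), (0.3417110741138458, 0.28930458426475525), 2.394545555114746)
side 0.13 0.16 [353 177  14   5  45] [0.678 0.05  0.137]
side 0.13 0.16 [326 188   9   8  57] [ 0.566 -0.021  0.145]
side 0.13 0.16 [287 235  17   7  64] [ 0.44  -0.223  0.138]
side 0.13 0.16 [330 246  17   6  65] [ 0.567 -0.273  0.138]
side 0.16 0.2 [326 172  13  17 108] [ 0.569 -0.017  0.183]
side 0.2 0.25 [327 166   9  14 109] [ 0.567 -0.018  0.225]
side 0.25 0.3 [327 154  10  14 119] [ 0.568 -0.015  0.272]
top 0.13 0.16 [299 143   6  18  45] [0.678 0.055 0.141]
top 0.13 0.16 [412 185   4  18  51] [ 0.565 -0.267  0.141]
top 0.13 0.16 [393 229   7  18  50] [ 0.44  -0.217  0.142]
top 0.16 0.2 [307 178  12  16 139] [0.576 0.019 0.183]
top 0.16 0.2 [320 185  10  12  35] [ 0.56  -0.018  0.182]
top 0.2 0.25 [319 184   8  11  21] [ 0.56  -0.011  0.226]
top 0.25 0.3 [318 179   9  14  75] [ 0.565 -0.008  0.286]
```

View pics/s_crop.png

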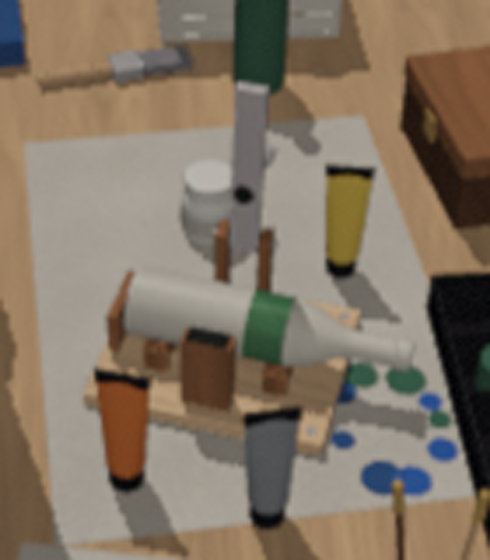

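View pics/t_crop.png

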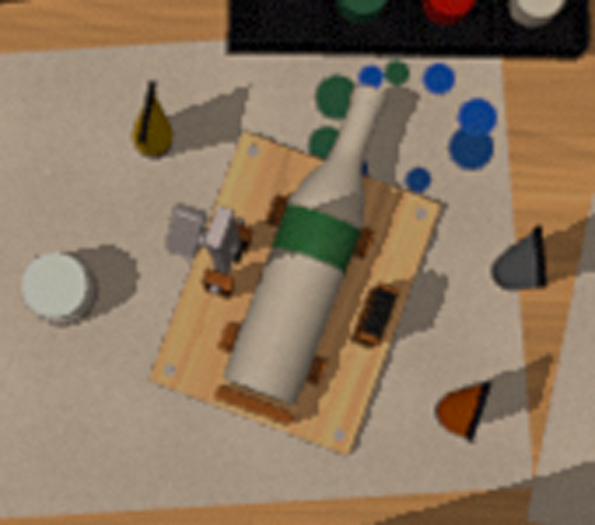

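The side crop shows the bar nearly upright (crop (250,165)), with the rest post's black top at (207,340). The top crop gives the board corners at (245,132), (443,207), (350,455), (150,380), the wing at (185,230) and the rest pad at (377,315).

```bash
cat >> h.py <<'E'
def ray(n,u,v,z):
    m,f=cam(n);T=np.array(m["T"]);d=T[:3,:3]@np.array([(u-m["cx"])/f,(v-m["cy"])/f,1]);o=T[:3,3];return o+d*(z-o[2])/d[2]
E
python3 - <<'E'
from h import *
T=np.load("top0.npz");S=np.load("side0.npz");Wt=cloud("top",T["d"]);Ws=cloud("side",S["d"])
# corner subpixel-ish, crop -> full px (cv2 resize centre rule)
C=[((x+.5)/3.5-.5+260,(y+.5)/3.5-.5+120) for x,y in((245,132),(443,207),(350,455),(150,380))]
P=np.array([ray("top",u,v,.018)[:2] for u,v in C]); print(np.round(P,4))
print("sides",[round(float(np.linalg.norm(P[i]-P[(i+1)%4])),4) for i in range(4)])
c=P.mean(0); xd=(P[0]+P[1]-P[2]-P[3]); xd/=np.linalg.norm(xd); print("centre",c,"yaw",np.degrees(np.arctan2(xd[1],xd[0])))
yd=P[0]+P[3]-P[1]-P[2];print("yaw from y",np.degrees(np.arctan2(yd[1],yd[0]))-90)
# bottle strict mask by axis: crest
r=np.zeros((400,640),bool); r[170:228,328:362]=1
m=r&(Wt[...,2]>.085)&(Wt[...,2]<.105);p=Wt[m];cc=p[:,:2].mean(0);_,_,v=np.linalg.svd(p[:,:2]-cc)
print("bottle",cc,np.degrees(np.arctan2(v[0][1],v[0][0])),"crest z",np.percentile(p[:,2],98))
yd=np.array([-xd[1],xd[0]]); print("bottle off jig axis",(cc-c)@yd)
def jig(W):return np.c_[(W[:,:2]-c)@xd,(W[:,:2]-c)@yd,W[:,2]]
for n,W,(y0,y1,x0,x1) in(("side",Ws,(140,215,310,350)),("top",Wt,(160,210,295,335))):
    r[:]=0;r[y0:y1,x0:x1]=1
    q=jig(W[r&(W[...,2]>.12)&(W[...,2]<.31)])
    for lo in np.arange(.12,.3,.02):
        k=q[(q[:,2]>=lo)&(q[:,2]<lo+.02)]
        if len(k): print(n,round(lo,2),len(k),np.round(np.percentile(k[:,0],[5,50,95]),3),np.round(np.percentile(k[:,1],[5,50,95]),3))
    print("top z",q[:,2].max())
# bystander outline
for nm,(u0,u1,v0,v1) in dict(jar=(262,292,188,216)).items():
    k=Wt[v0:v1,u0:u1].reshape(-1,3);k=k[k[:,2]>.06];print(nm,k.mean(0),k.max(0))
E
```

```text
[[ 0.6858 -0.0278]
 [ 0.6214 -0.2057]
 [ 0.3998 -0.1257]
 [ 0.4619  0.052 ]]
sides [0.1892, 0.2356, 0.1882, 0.2377]
centre [ 0.54224602 -0.07680268] yaw -19.74275409770517
yaw from y -19.570058051455575
bottle [ 0.54687214 -0.07564889] 159.81410120509824 crest z 0.10032534763300405
bottle off jig axis 0.0026486611671179506
side 0.12 46 [-0.011  0.003  0.025] [0.056 0.061 0.067]
side 0.14 36 [-0.011  0.005  0.017] [0.058 0.06  0.063]
side 0.16 37 [-0.013  0.001  0.016] [0.051 0.055 0.065]
side 0.18 71 [-0.009  0.008  0.018] [0.053 0.063 0.107]
side 0.2 42 [-0.01   0.005  0.017] [0.06  0.064 0.068]
side 0.22 45 [-0.011  0.002  0.016] [0.061 0.064 0.067]
side 0.24 48 [-0.011  0.004  0.016] [0.061 0.065 0.071]
side 0.26 52 [-0.012  0.003  0.016] [0.062 0.066 0.071]
side 0.28 41 [-0.011  0.002  0.016] [0.064 0.068 0.075]
top z 0.2926475597862822
top 0.12 44 [-0.027 -0.019  0.026] [0.056 0.064 0.078]
top 0.14 10 [-0.018 -0.012  0.059] [0.062 0.085 0.166]
top 0.16 65 [-0.017 -0.01   0.   ] [0.063 0.097 0.113]
top 0.18 109 [-0.009  0.003  0.016] [0.056 0.098 0.115]
top 0.2 10 [-0.015 -0.001  0.008] [0.065 0.066 0.104]
top 0.22 9 [-0.015 -0.009  0.008] [0.065 0.066 0.075]
top 0.24 8 [-0.015 -0.008  0.007] [0.067 0.067 0.073]
top 0.26 10 [-0.015 -0.003  0.011] [0.067 0.068 0.075]
top 0.28 61 [-0.015 -0.001  0.013] [0.069 0.074 0.08 ]
top z 0.2970961608284215
jar [0.53961184 0.13336091 0.07497799] [0.56723849 0.16149899 0.08143857]
```

>>> servo_tool --steps '[{"tz":5,"claw":0},{"tz":5},{"tx":2.4,"ty":3.6,"yaw":3.8},{"tx":2.4,"ty":3.6,"yaw":3.8},{"tx":2.4,"ty":3.6,"yaw":3.8},{"tx":2.4,"ty":3.6,"yaw":3.8},{"tx":2.4,"ty":3.6,"yaw":3.8},{"tx":2.4,"ty":3.6,"yaw":3.8},{"tx":2.4,"ty":3.6,"yaw":3.8},{"tx":2.4,"ty":3.6,"yaw":3.8},{"tx":2.4,"ty":3.6,"yaw":3.8},{"tx":2.4,"ty":3.6,"yaw":3.8},{"tx":2.4,"ty":3.6,"yaw":3.8},{"tx":2.4,"ty":3.6,"yaw":3.8},{"tx":2.4,"ty":3.6},{"tx":2.1,"ty":3.4},{"tx":2.1,"ty":3.4},{}]' --newtons 40

```text
invalid input at $.steps[0]: expected keys tx, ty, tz, yaw, claw
```

>>> servo_tool --steps '[{"tx":0,"ty":0,"tz":5,"yaw":0,"claw":0},{"tx":0,"ty":0,"tz":5,"yaw":0,"claw":0},{"tx":2.4,"ty":3.6,"tz":0,"yaw":3.8,"claw":0},{"tx":2.4,"ty":3.6,"tz":0,"yaw":3.8,"claw":0},{"tx":2.4,"ty":3.6,"tz":0,"yaw":3.8,"claw":0},{"tx":2.4,"ty":3.6,"tz":0,"yaw":3.8,"claw":0},{"tx":2.4,"ty":3.6,"tz":0,"yaw":3.8,"claw":0},{"tx":2.4,"ty":3.6,"tz":0,"yaw":3.8,"claw":0},{"tx":2.4,"ty":3.6,"tz":0,"yaw":3.8,"claw":0},{"tx":2.4,"ty":3.6,"tz":0,"yaw":3.8,"claw":0},{"tx":2.4,"ty":3.6,"tz":0,"yaw":3.8,"claw":0},{"tx":2.4,"ty":3.6,"tz":0,"yaw":3.8,"claw":0},{"tx":2.4,"ty":3.6,"tz":0,"yaw":3.8,"claw":0},{"tx":2.4,"ty":3.6,"tz":0,"yaw":3.8,"claw":0},{"tx":2.4,"ty":3.6,"tz":0,"yaw":0,"claw":0},{"tx":2.1,"ty":3.4,"tz":0,"yaw":0,"claw":0},{"tx":2.1,"ty":3.4,"tz":0,"yaw":0,"claw":0},{"tx":0,"ty":0,"tz":0,"yaw":0,"claw":0}]' --newtons 40

```text
time_s: 1.9
position: [0.5844, 0.0396, 0.349]
tool_rot: [[0.334, 0.943, -0.002], [0.943, -0.334, 0.001], [0.001, -0.002, -1.0]]
ft_force: [0.5, 0.2, -0.8]
grip_width: 0.0002
gripper_force: 0.0
```

>>> servo_tool --steps '[{"tx":0,"ty":0,"tz":-3,"yaw":0,"claw":0},{"tx":0,"ty":0,"tz":-3,"yaw":0,"claw":0},{"tx":0,"ty":0,"tz":-2.8,"yaw":0,"claw":0},{"tx":-0.34,"ty":-0.94,"tz":0,"yaw":0,"claw":0},{"tx":-0.34,"ty":-0.94,"tz":0.2,"yaw":0,"claw":0},{"tx":-0.34,"ty":-0.94,"tz":0.3,"yaw":0,"claw":0},{"tx":-0.34,"ty":-0.94,"tz":0.3,"yaw":0,"claw":0},{"tx":-0.31,"ty":-0.86,"tz":0,"yaw":0,"claw":0},{"tx":-0.31,"ty":-0.86,"tz":-0.1,"yaw":0,"claw":0},{"tx":-0.31,"ty":-0.86,"tz":-0.1,"yaw":0,"claw":0},{"tx":-0.31,"ty":-0.86,"tz":-0.1,"yaw":0,"claw":0},{"tx":-0.29,"ty":-0.81,"tz":-0.25,"yaw":0,"claw":0},{"tx":-0.29,"ty":-0.81,"tz":-0.3,"yaw":0,"claw":0},{"tx":-0.29,"ty":-0.81,"tz":-0.35,"yaw":0,"claw":0},{"tx":-0.29,"ty":-0.81,"tz":-0.4,"yaw":0,"claw":0}]'

```text
time_s: 3.4
position: [0.5454, -0.069, 0.254]
tool_rot: [[0.338, 0.941, 0.0], [0.941, -0.338, -0.0], [0.0, 0.0, -1.0]]
ft_force: [2.4, 0.0, 0.3]
grip_width: 0.0
gripper_force: 0.9
```

Run:
```python
from h import *
im,d=env.get_image("side"); b=cv2.resize(im[100:290,220:420],None,fx=3,fy=3,interpolation=2); cv2.imwrite("pics/s1.png",b[:,:,::-1])
print(env.observe()["ft_force"])
```

```text
[ 0.72259228 -0.30310066 -0.22477957]
```

View pics/s1.png

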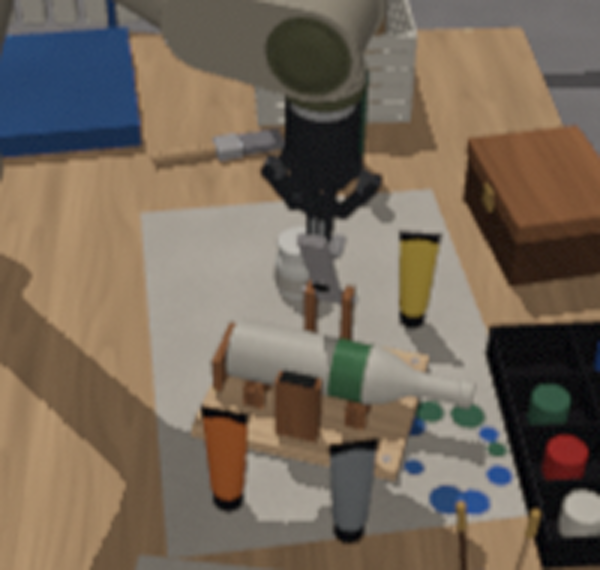

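The bar is tilted over (crop (318,265)) with the fingertips behind it, as planned. Continuing the arc.

>>> servo_tool --steps '[{"tx":-0.23,"ty":-0.64,"tz":-0.4,"yaw":0,"claw":0},{"tx":-0.23,"ty":-0.64,"tz":-0.5,"yaw":0,"claw":0},{"tx":-0.23,"ty":-0.64,"tz":-0.55,"yaw":0,"claw":0},{"tx":-0.23,"ty":-0.64,"tz":-0.55,"yaw":0,"claw":0},{"tx":-0.2,"ty":-0.57,"tz":-0.65,"yaw":0,"claw":0},{"tx":-0.2,"ty":-0.55,"tz":-0.7,"yaw":0,"claw":0},{"tx":-0.2,"ty":-0.55,"tz":-0.7,"yaw":0,"claw":0},{"tx":-0.2,"ty":-0.55,"tz":-0.75,"yaw":0,"claw":0},{"tx":-0.13,"ty":-0.38,"tz":-0.8,"yaw":0,"claw":0},{"tx":-0.13,"ty":-0.36,"tz":-0.8,"yaw":0,"claw":0},{"tx":-0.13,"ty":-0.36,"tz":-0.85,"yaw":0,"claw":0},{"tx":-0.13,"ty":-0.36,"tz":-0.85,"yaw":0,"claw":0},{"tx":-0.05,"ty":-0.15,"tz":-0.8,"yaw":0,"claw":0},{"tx":-0.05,"ty":-0.15,"tz":-0.8,"yaw":0,"claw":0},{"tx":-0.05,"ty":-0.15,"tz":-0.7,"yaw":0,"claw":0},{"tx":-0.05,"ty":-0.15,"tz":-0.6,"yaw":0,"claw":0}]'

```text
time_s: 5.05
position: [0.5211, -0.1366, 0.1436]
tool_rot: [[0.338, 0.941, -0.0], [0.941, -0.338, 0.0], [0.0, -0.0, -1.0]]
ft_force: [0.8, 2.1, 0.9]
grip_width: 0.0001
gripper_force: 0.6
```

Nearly down; pressing gently until the vertical force rises.

>>> servo_tool --steps '[{"tx":0,"ty":0,"tz":-0.3,"yaw":0,"claw":0},{"tx":0,"ty":0,"tz":-0.3,"yaw":0,"claw":0},{"tx":0,"ty":0,"tz":-0.2,"yaw":0,"claw":0},{"tx":0,"ty":0,"tz":-0.1,"yaw":0,"claw":0},{"tx":0,"ty":0,"tz":0,"yaw":0,"claw":0},{"tx":0,"ty":0,"tz":0,"yaw":0,"claw":0}]'

```text
time_s: 5.65
position: [0.5212, -0.1369, 0.1369]
tool_rot: [[0.338, 0.941, 0.001], [0.941, -0.338, -0.001], [-0.001, 0.002, -1.0]]
ft_force: [-5.2, 0.6, 13.5]
grip_width: -0.0002
gripper_force: 6.7
```

>>> servo_tool --steps '[{"tx":0,"ty":0,"tz":2,"yaw":0,"claw":0},{"tx":0,"ty":0,"tz":4,"yaw":0,"claw":0},{"tx":0,"ty":0,"tz":4,"yaw":0,"claw":0},{"tx":-3,"ty":-3,"tz":1,"yaw":0,"claw":8.5},{"tx":-3,"ty":-3.5,"tz":0,"yaw":0,"claw":8.5},{"tx":-3,"ty":-3.5,"tz":0,"yaw":0,"claw":8.5},{"tx":-2,"ty":-3,"tz":0,"yaw":0,"claw":8.5},{"tx":0,"ty":0,"tz":0,"yaw":0,"claw":8.5}]'

```text
time_s: 6.45
position: [0.4093, -0.2695, 0.2454]
tool_rot: [[0.342, 0.94, -0.0], [0.94, -0.342, -0.001], [-0.001, 0.0, -1.0]]
ft_force: [0.2, 0.6, -0.3]
grip_width: 0.0722
gripper_force: 0.0
```

Run:
```python
from h import *
c=np.array([.5422,-.0768]);xd=np.array([.942,-.336]);yd=np.array([.336,.942])
out=[]
for n in("top","side"):
    im,d=env.get_image(n);W=cloud(n,d);u,v=proj(n,[.542,-.077,.145]);print(n,u,v)
    u,v=int(u),int(v);out.append(cv2.resize(im[v-45:v+45,u-45:u+45],(400,400),interpolation=2))
    j=np.stack([(W[...,:2]-c)@xd,(W[...,:2]-c)@yd,W[...,2]],-1)
    m=(j[...,2]>.132)&(j[...,2]<.17)&(np.hypot(j[...,0],j[...,1])<.045)
    k=j[m]
    rc=cv2.minAreaRect(k[:,:2].astype(np.float32)) if len(k) else None
    print(len(k),k.mean(0),k[:,2].max(),rc)
    w,V=np.linalg.eigh(np.cov(k[:,:2].T)); print("long axis jig",V[:,1],"world deg",np.degrees(np.arctan2(*(V[0,1]*xd+V[1,1]*yd)[::-1])),np.sqrt(w)*3.46)
    mb=(abs(j[...,0])<.02)&(j[...,1]<-.07)&(j[...,1]>-.12)&(j[...,2]>.09)&(j[...,2]<.135); print("bar tip z",np.median(j[mb][:,2]), j[mb][:,1].min())
cv2.imwrite("pics/w.png",np.hstack(out)[:,:,::-1]); print(env.observe()["time_s"])
```

```text
top 346.65864332210145 199.88338823049838
82 [-0.00104981  0.00210566  0.15568711] 0.16444991486861094 ((-0.0005024531856179237, 0.0021910425275564194), (0.01213544886559248, 0.048422921448946), 34.88850784301758)
long axis jig [-0.58371716  0.81195706] world deg 106.08171268638087 [0.01284622 0.04849148]
bar tip z 0.11742275969200566 -0.11258943895601016
side 324.4169536531912 202.64694635838893
73 [ 0.00480759 -0.00785279  0.14819538] 0.15874567232282122 ((0.0011119712144136429, -0.0012870635837316513), (0.013165824115276337, 0.05496722832322121), 38.420387268066406)
long axis jig [-0.61693722  0.78701236] world deg 108.46211543173936 [0.0134542  0.05126436]
bar tip z 0.11440716227715464 -0.1181026201661965
6.55
```

View pics/w.png

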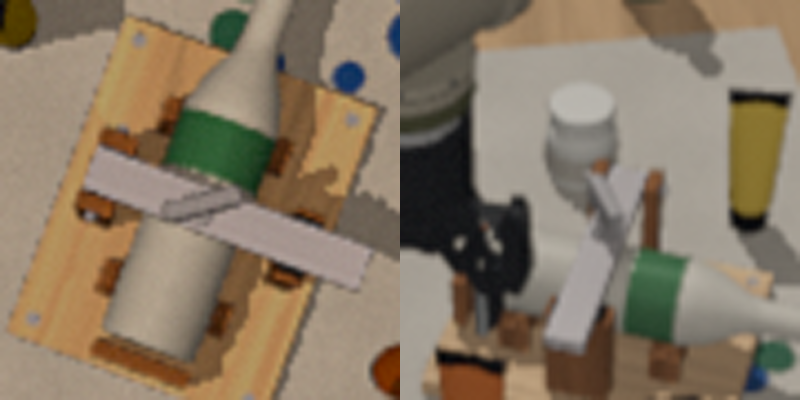

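The bar is level across the bottle (tip z 0.117). The wing sits at left crop (202,204), centred at about (0.5425, −0.076), with its top at z≈0.158 and its long axis at ~107°. Moving over it.

>>> servo_tool --steps '[{"tx":2.2,"ty":3.2,"tz":0,"yaw":6.2,"claw":5},{"tx":2.2,"ty":3.2,"tz":0,"yaw":6.2,"claw":5},{"tx":2.2,"ty":3.2,"tz":0,"yaw":6.2,"claw":5},{"tx":2.2,"ty":3.2,"tz":0,"yaw":6.2,"claw":5},{"tx":2.2,"ty":3.2,"tz":0,"yaw":6.2,"claw":5},{"tx":2.3,"ty":3.35,"tz":0,"yaw":6,"claw":5},{"tx":0,"ty":0,"tz":0,"yaw":0,"claw":5},{"tx":0,"ty":0,"tz":0,"yaw":0,"claw":5}]'

```text
time_s: 7.35
position: [0.5444, -0.0715, 0.2451]
tool_rot: [[-0.299, 0.954, -0.001], [0.954, 0.299, 0.0], [0.0, -0.0, -1.0]]
ft_force: [-0.3, -0.9, -0.3]
grip_width: 0.0498
gripper_force: 0.0
```

>>> servo_tool --steps '[{"tx":-0.2,"ty":-0.45,"tz":-2,"yaw":0,"claw":5},{"tx":0,"ty":0,"tz":-3,"yaw":0,"claw":5},{"tx":0,"ty":0,"tz":-3,"yaw":0,"claw":5},{"tx":0,"ty":0,"tz":-1.7,"yaw":0,"claw":5},{"tx":0,"ty":0,"tz":0,"yaw":0,"claw":5},{"tx":0,"ty":0,"tz":0,"yaw":0,"claw":0},{"tx":0,"ty":0,"tz":0,"yaw":0,"claw":0},{"tx":0,"ty":0,"tz":0,"yaw":0,"claw":0},{"tx":0,"ty":0,"tz":0,"yaw":0,"claw":0},{"tx":0,"ty":0,"tz":0,"yaw":0,"claw":0}]' --newtons 40

```text
time_s: 8.35
position: [0.5428, -0.078, 0.1497]
tool_rot: [[-0.296, 0.955, 0.003], [0.955, 0.296, -0.001], [-0.002, 0.002, -1.0]]
ft_force: [1.0, 0.7, 5.9]
grip_width: 0.0116
gripper_force: 74.8
```

```bash
cat > st.py <<'E'
from h import *
s=env.observe();R=np.array(s["tool_rot"]);print(s["time_s"],np.round(s["position"],4),"yang",np.degrees(np.arctan2(R[1,1],R[0,1])),"F",np.round(s["ft_force"],1),"M",np.round(s["wrist_torque"],2),"w",s["grip_width"],s["gripper_force"],"q6",s["q"][0],s["q"][5])
E
python3 st.py
```

```text
8.35 [ 0.5428 -0.078   0.1497] yang 17.226264467090065 F [1.  0.7 5.9] M [-0.01  0.18 -0.06] w 0.01156802605766759 74.84067723155022 q6 -20.545180673175253 -37.76843403218542
```

>>> servo_tool --steps '[{"tx":0,"ty":0,"tz":0,"yaw":-5,"claw":0},{"tx":0,"ty":0,"tz":0,"yaw":-5,"claw":0},{"tx":0,"ty":0,"tz":0,"yaw":-5,"claw":0},{"tx":0,"ty":0,"tz":0,"yaw":-5,"claw":0}]'

```text
time_s: 8.75
position: [0.5422, -0.078, 0.1497]
tool_rot: [[0.052, 0.999, 0.001], [0.999, -0.052, -0.001], [-0.001, 0.001, -1.0]]
ft_force: [-2.3, -0.6, 8.3]
grip_width: 0.0114
gripper_force: 74.8
```

```bash
python3 st.py
```

```text
8.75 [ 0.5422 -0.078   0.1497] yang -2.9669466666267525 F [-2.3 -0.6  8.3] M [0.06 0.84 0.11] w 0.011423855631438249 74.82861265540123 q6 -20.555777011477268 -17.573816234296917
```

>>> servo_tool --steps '[{"tx":0,"ty":0,"tz":0,"yaw":-5,"claw":0},{"tx":0,"ty":0,"tz":0,"yaw":-5,"claw":0},{"tx":0,"ty":0,"tz":0,"yaw":-5,"claw":0},{"tx":0,"ty":0,"tz":0,"yaw":-5,"claw":0},{"tx":0,"ty":0,"tz":0,"yaw":-5,"claw":0},{"tx":0,"ty":0,"tz":0,"yaw":-5,"claw":0}]'

```text
time_s: 9.35
position: [0.5414, -0.0776, 0.1497]
tool_rot: [[0.544, 0.839, -0.001], [0.839, -0.544, -0.0], [-0.001, -0.001, -1.0]]
ft_force: [-7.0, 0.5, 11.3]
grip_width: 0.0115
gripper_force: 75.1
```

```bash
python3 st.py
```

```text
9.35 [ 0.5414 -0.0776  0.1497] yang -32.96502043139772 F [-7.   0.5 11.3] M [0.38 1.4  0.1 ] w 0.011512315902893101 75.11082082986832 q6 -20.54912833048204 12.42814210008762
```

>>> servo_tool --steps '[{"tx":-0.1,"ty":0,"tz":0.1,"yaw":-5,"claw":0},{"tx":0,"ty":0,"tz":0,"yaw":-5,"claw":0},{"tx":0,"ty":0,"tz":0,"yaw":-5,"claw":0},{"tx":0,"ty":0,"tz":0,"yaw":-5,"claw":0},{"tx":0,"ty":0,"tz":0,"yaw":-5,"claw":0},{"tx":0,"ty":0,"tz":0,"yaw":-5,"claw":0}]'

```text
time_s: 9.95
position: [0.5407, -0.0771, 0.15]
tool_rot: [[0.891, 0.455, -0.001], [0.455, -0.891, 0.001], [-0.0, -0.001, -1.0]]
ft_force: [-3.3, 4.3, 4.8]
grip_width: 0.011
gripper_force: 79.8
```

```bash
python3 st.py
```

```text
9.95 [ 0.5407 -0.0771  0.15  ] yang -62.9567136073048 F [-3.3  4.3  4.8] M [0.6  0.56 0.09] w 0.011003157466494561 79.82940405607224 q6 -20.553205450840945 42.38929275206725
```

>>> servo_tool --steps '[{"tx":-0.05,"ty":0.05,"tz":0,"yaw":-5,"claw":0},{"tx":0,"ty":0,"tz":0,"yaw":-5,"claw":0},{"tx":0,"ty":0,"tz":0,"yaw":-5,"claw":0},{"tx":0,"ty":0,"tz":0,"yaw":-5,"claw":0},{"tx":0,"ty":0,"tz":0,"yaw":-5,"claw":0},{"tx":0,"ty":0,"tz":0,"yaw":-5,"claw":0}]'

```text
time_s: 10.55
position: [0.5404, -0.0761, 0.15]
tool_rot: [[0.999, -0.052, -0.0], [-0.052, -0.999, 0.002], [-0.0, -0.002, -1.0]]
ft_force: [-1.2, 7.7, 4.5]
grip_width: 0.0112
gripper_force: 79.8
```

```bash
python3 st.py
```

```text
10.55 [ 0.5404 -0.0761  0.15  ] yang -92.9536814233349 F [-1.2  7.7  4.5] M [1.15 0.27 0.09] w 0.011164081508456332 79.768605530262 q6 -20.493407404404728 72.42085555492538
```

>>> servo_tool --steps '[{"tx":0,"ty":0.1,"tz":0,"yaw":-5,"claw":0},{"tx":0,"ty":0,"tz":0,"yaw":-5,"claw":0},{"tx":0,"ty":0,"tz":0,"yaw":-5,"claw":0},{"tx":0,"ty":0,"tz":0,"yaw":-5,"claw":0},{"tx":0,"ty":0,"tz":0,"yaw":-5,"claw":0},{"tx":0,"ty":0,"tz":0,"yaw":-5,"claw":0}]'

```text
time_s: 11.15
position: [0.5401, -0.0751, 0.1502]
tool_rot: [[0.842, -0.539, -0.001], [-0.539, -0.842, 0.0], [-0.001, 0.0, -1.0]]
ft_force: [-3.1, 6.7, 6.7]
grip_width: 0.0114
gripper_force: 160.1
```

```bash
python3 st.py
```

```text
11.15 [ 0.5401 -0.0751  0.1502] yang -122.61922800582505 F [-3.1  6.7  6.7] M [1.   0.38 3.5 ] w 0.011399299359856384 160.12777126394212 q6 -20.357356677444482 102.2614121728904
```

Torque about z jumped from 0.09 to 3.5 N m: the screw is on its seat. Holding briefly, then unwinding the excess in small turns to find the exact seat angle.

>>> servo_tool --steps '[{"tx":0,"ty":0,"tz":0,"yaw":0,"claw":0},{"tx":0,"ty":0,"tz":0,"yaw":0,"claw":0},{"tx":0,"ty":0,"tz":0,"yaw":0,"claw":0},{"tx":0,"ty":0,"tz":0,"yaw":3,"claw":0},{"tx":0,"ty":0,"tz":0,"yaw":0,"claw":0}]'

```text
time_s: 11.65
position: [0.5402, -0.0751, 0.15]
tool_rot: [[0.871, -0.491, -0.001], [-0.491, -0.871, 0.0], [-0.001, -0.0, -1.0]]
ft_force: [-2.1, 5.5, 4.7]
grip_width: 0.0117
gripper_force: 117.4
```

```bash
python3 st.py
```

```text
11.65 [ 0.5402 -0.0751  0.15  ] yang -119.38674895667097 F [-2.1  5.5  4.7] M [0.91 0.19 2.32] w 0.011684412518568207 117.41576559841633 q6 -20.3608711143898 99.02233635846748
```

>>> servo_tool --steps '[{"tx":0,"ty":0,"tz":0,"yaw":3,"claw":0},{"tx":0,"ty":0,"tz":0,"yaw":0,"claw":0},{"tx":0,"ty":0,"tz":0,"yaw":0,"claw":0}]'

```text
time_s: 11.95
position: [0.5402, -0.0751, 0.15]
tool_rot: [[0.894, -0.447, -0.001], [-0.447, -0.894, 0.001], [-0.001, -0.001, -1.0]]
ft_force: [-4.1, 5.7, 4.5]
grip_width: 0.0116
gripper_force: 93.4
```

```bash
python3 st.py
```

```text
11.95 [ 0.5402 -0.0751  0.15  ] yang -116.57365882126683 F [-4.1  5.7  4.5] M [0.86 0.21 1.44] w 0.011591477303553189 93.37333302944899 q6 -20.376300315902725 96.18297620908079
```

>>> servo_tool --steps '[{"tx":0,"ty":-0.1,"tz":0,"yaw":5,"claw":0},{"tx":0,"ty":0,"tz":0,"yaw":5,"claw":0},{"tx":0,"ty":0,"tz":0,"yaw":5,"claw":0},{"tx":0,"ty":0,"tz":0,"yaw":5,"claw":0},{"tx":0,"ty":0,"tz":0,"yaw":5,"claw":0},{"tx":0.05,"ty":-0.05,"tz":0,"yaw":5,"claw":0},{"tx":0,"ty":0,"tz":0,"yaw":5,"claw":0},{"tx":0,"ty":0,"tz":0,"yaw":5,"claw":0},{"tx":0,"ty":0,"tz":0,"yaw":5,"claw":0},{"tx":0,"ty":0,"tz":0,"yaw":5,"claw":0},{"tx":0,"ty":0,"tz":0,"yaw":5,"claw":0},{"tx":0,"ty":0,"tz":0,"yaw":5,"claw":0}]'

```text
time_s: 13.15
position: [0.5406, -0.0775, 0.1502]
tool_rot: [[0.834, 0.551, -0.001], [0.551, -0.834, -0.0], [-0.001, -0.0, -1.0]]
ft_force: [-4.5, 1.8, 4.6]
grip_width: 0.0116
gripper_force: 64.4
```

```bash
python3 st.py
```

```text
13.15 [ 0.5406 -0.0775  0.1502] yang -56.554219786223726 F [-4.5  1.8  4.6] M [ 0.04  0.56 -0.07] w 0.0116465656161239 64.412422478199 q6 -20.57019524035499 35.99056452140267
```

>>> servo_tool --steps '[{"tx":0.05,"ty":0,"tz":0,"yaw":5,"claw":0},{"tx":0,"ty":0,"tz":0,"yaw":5,"claw":0},{"tx":0,"ty":0,"tz":0,"yaw":5,"claw":0},{"tx":0,"ty":0,"tz":0,"yaw":5,"claw":0},{"tx":0,"ty":0,"tz":0,"yaw":5,"claw":0},{"tx":0,"ty":0,"tz":0,"yaw":5,"claw":0},{"tx":0,"ty":0,"tz":0,"yaw":4.5,"claw":0},{"tx":0,"ty":0,"tz":0,"yaw":0,"claw":0},{"tx":0,"ty":0,"tz":0,"yaw":0,"claw":0},{"tx":0,"ty":0,"tz":0,"yaw":0,"claw":0}]'

```text
time_s: 14.15
position: [0.5418, -0.0782, 0.1502]
tool_rot: [[0.381, 0.924, 0.001], [0.924, -0.381, -0.001], [-0.001, 0.001, -1.0]]
ft_force: [-3.3, -2.2, 6.4]
grip_width: 0.0112
gripper_force: 64.6
```

```bash
python3 st.py
python3 - <<'E'
from h import *
im,d=env.get_image("side"); b=cv2.resize(im[150:270,260:400],None,fx=4,fy=4,interpolation=2); cv2.imwrite("pics/s2.png",b[:,:,::-1])
im,d=env.get_image("top"); W=cloud("top",d);r=np.zeros((400,640),bool); r[205:228,328:362]=1
S=np.load("side0.npz")
def hist(im,d):
    W=cloud("top",d); m=r&(W[...,2]>.06)&(W[...,2]<.105); return m.sum(),W[m].mean(0)
T=np.load("top0.npz"); print(hist(T["im"],T["d"]),hist(im,d))
E
```

```text
14.15 [ 0.5418 -0.0782  0.1502] yang -22.40774003918062 F [-3.3 -2.2  6.4] M [-0.54  0.27  0.02] w 0.011232148929510029 64.6460822224617 q6 -20.583890369991835 1.84442134697866
(np.int64(523), array([ 0.49985998, -0.060877  ,  0.08937368])) (np.int64(130), array([ 0.51057199, -0.06243326,  0.08449068]))
```

View pics/s2.png

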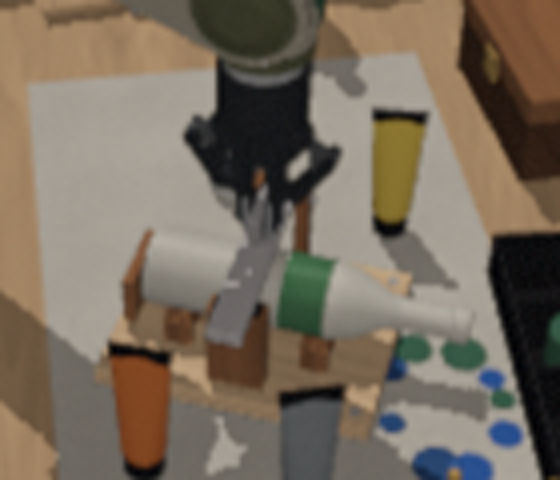

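The picture shows the wing gripped at (262,215), the bar on its rest post at (235,325) and the bottle and tubes in place. Handing in.

```bash
python3 -c "
from rig import env; print(env.close_job())"
```

```text
the job is handed in; nothing more can be done
None
```

I handed the job in at about 14 s: the bar is down, and the screw was seated and then backed off about 90° (judged from wrist torque and tool angle). The wing is still gripped, and the last picture shows the bottle and tubes in place; the hand-in returned no verdict.

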